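# Tighten the model vice with the hex key

### The job

Take the square-handled hex key out of its wooden stand, feel for the hex socket down in the bore of the model vice and seat the key fully in it, pressing gently. Then turn the screw clockwise with the key, about a quarter turn per grip, without forcing it, until it comes up tight and the jaw holds the plinth; leave the key standing in the screw, let go, and leave the paints and the box alone.

Things in the scene. Friction and masses are not known exactly. Their poses are not given: they have to be found in the camera images.
- key: Upright hex key, 96 mm long, about 120 g. Steel hex shaft 12 mm across flats, 60 mm long, flats facing its +x and -x; its last 2 mm are turned round, with a flat end 11 mm wide. On top a black square handle 24 x 24 mm, 60 to 96 mm above the tip, sides along the key's x and y, so it can be gripped afresh every quarter turn. Origin at the tip's centre, z up the shaft.
- stand: Fixed wooden block 70 x 70 mm, 50 mm tall, with one round hole 17 mm wide and 40 mm deep in which the key stands (tip 10 mm above the desk). Origin at the centre of its underside, z up.
- vice: Fixed grey model vice; origin at the desk, on the axis of the bore, z up. Drive block 76 x 76 x 45 mm tall with an open round bore 34 mm wide. 12 mm down the bore (33 mm over the desk) lies the flat, rigid steel face of the screw, filling the bore; in it a hex socket 13 mm across flats, no chamfer, 18 mm deep (floor 15 mm over the desk).
- bore (a point): Centre of the bore's mouth, on top of the drive block, 45 mm over the desk. The screw floats in the block: the socket's centre lies up to 4.5 mm off the bore's axis along each of the vice's x and y (6.4 mm at most), and its flats may face any way. Neither is measured: feel for them (or look). The work does not shift it. A key slid over the face at 5 to 15 N does no harm.
- figure (a point): A point 88 mm over the desk, 110 mm from the bore's axis along the vice's +x: the top of the metal figure on the wooden plinth between the jaws stands within 7 mm of it (it floats with the screw). Bed and jaws (70 mm wide, up to 32 mm tall) run from the drive block to 172 mm along +x. Only the sliding jaw moves, driven by the screw.
- screw (a joint): Turn of the vice's screw, rad. Grows as it is turned clockwise seen from above, which closes the jaw. Starts between 0 and 1.05, hard stop (tight, jaw on plinth) at 3.9; stays where it is left; takes about 0.12 N m; ease off when it stops, over about 0.25 N m the vice is strained. The key has about 10 degrees of play either way in the socket and, once seated, stands in it by itself.
- pot: Small glass paint jar with a white cap, 34 mm wide, 55 mm tall, standing on the desk; not to be moved. Origin at the centre of its underside.
- dropper: White paint bottle with a black cap, 30 mm wide, 75 mm tall, standing on the desk; not to be moved. Origin at the centre of its underside.
- kit: Cardboard box 120 x 170 x 40 mm lying on the desk; not to be moved. Origin at the centre of its underside.
Mind the look-alikes: they are no part of the job. What is shaped like the key but pink or purple is not meant. Of the things that look like the vice, the middle-sized one is meant.

How it is judged (in metres and radians):
On the way:
1. the key is seated in the socket (z of key in the frame of vice below 0.019 m and horizontal distance between key and vice below 0.012 m and angle between key's own z axis and vertical below 0.15 rad), for 0.2 s.
At the end, for the whole second after the job is handed in: The screw is tight (turned to at least 3.75 rad of its 3.9), and the released key stands at rest in the socket, its tip within 6 mm of the socket's floor (less than 21 mm above the desk), within 12 mm of the bore's axis, tilted less than 0.2 rad (value of joint screw above 3.75 rad and z of key in the frame of vice below 0.021 m and horizontal distance between key and vice below 0.012 m and angle between key's own z axis and vertical below 0.2 rad and linear speed of key below 0.02 m/s); the robot touches nothing.
It fails at once if the key presses on the vice with more than 55 N (contact force between key and vice above 55 N).
It fails at once if the paint jar is moved by more than 20 mm (distance of pot from where it was at the start of the episode above 0.02 m).
It fails at once if the paint bottle is moved by more than 20 mm (distance of dropper from where it was at the start of the episode above 0.02 m).
It fails at once if the box is moved by more than 20 mm (distance of kit from where it was at the start of the episode above 0.02 m).
It also fails if it takes over 72 s, if anything falls off the work surface, if the arm or the gripper's body presses on something with over 40 N, if the wrist force passes 120 N, or if a joint passes its speed limit or range.

### The arm

A 6-joint arm with a two-finger parallel gripper is mounted at the origin on the work surface. World frame = base frame: x ahead of the robot, y to its left, z up, the work surface at z = 0. Lengths are in m, angles in degrees, forces in N, time in s.
With the tool pointing down it reaches from about 0.4 to 0.925 m from the base axis. Payload 3.4 kg.
Tool frame: the origin (TCP) lies midway between the tips of the shut fingers; the grasp point (between the pads) lies 19 mm behind it (tcp_to_grasp is the distance from the TCP to the grasp point, in m); z points along the fingers, y is the line along which they close (so a half turn about z gives the same grasp; the last joint's range is limited). The gripper opens to 85 mm and grips with 20 to 120 N. Pads are 22 mm wide; open, the fingers measure 114 mm over their backs; the gripper's body (76 mm by 85 mm) begins 54 mm behind the grasp point. The pads swing forward as they close: fully open they stand 13 mm farther back than shut.
Start: joints at [70.961, 17.578, 86.31, -0, 76.112, -4.211], TCP at [0.147, 0.556, 0.231] pointing down, gripper open.
Joint ranges: [-179.03, 179.03], [-60, 130.46], [8.19, 133.38], [-81.62, 261.62], [5.75, 156.47], [-153.77, 153.77]. Speed limits (degrees/s): [147.25, 147.25, 180, 180, 180, 180].

### API

Orientations are given as a 3x3 rotation matrix whose columns are the frame's x, y, z axes.
In Python, from bench import sense, snapshot, sign_off, tcp_to_grasp gives the robot as it stands.
- The arm moves only by the tool send_rows, never from a script. Its argument "plan" is a list of rows, each an object of numbers: "tx", "ty", "tz": the shift along the tool's x, y, z scaled (see below); "spin": the turn about the tool's z scaled (see below); "jaw": the closure, from 0 (fully open) to 1 (shut). In form: [{"tx": .., "ty": .., "tz": .., "spin": .., "jaw": ..}, ...]. A call has 1 to 20 rows; each row shifts and turns the commanded pose from where the row before left it, along the tool's axes as they then stand; what a row does not reach is not made up. The controller multiplies each number of a shift by 100 mm and each number of a turn by 90 degrees. A row lasts 1/10 s, in which the tool goes at most 50 mm and 8.59 degrees, less where a joint would pass 70% of its speed; a pose out of reach is approached as far as the arm can. A call with a number of a shift or a turn outside -1 to 1 is refused whole. A call with a gripper value outside its range is refused whole. The fingers move at their own pace and stop on an object; "newtons" is the grip in N (left out, the last holds). Time passes only in rows, so rows that do not move let the fingers close. It gives the time, the measured TCP pose, the force, the opening and the grip force at its end, in the units of the state.
- sense(): the state, without advancing time (a new reading comes with each control period).
- snapshot(name): name is "side" or "top" or "wrist"; returns a dict with "pixels" (480x640x3 uint8, red, green, blue), "fx", "fy", "cx", "cy" (pixels), "pose" (4x4, takes a point from camera to world coordinates). Camera axes: x right, y down, z forward; pixel columns grow to the right and rows downward; lengths in m; the calibration is good to about 2 mm. A picture is of the moment at which its call begins. There is no depth.
- sign_off(): hands the job in; it is judged then, once.
The state is a dict: "time_s": time; "joint_positions": joint angles; "qvel": joint speeds; "joint_efforts": joint torques, N m; "tool_pos": TCP position; "tcp_rot": TCP orientation; "wrist_force": force on the tool from outside, world axes, zero at the start; "wrist_torque": the same for the moment, N m; "width": finger opening in m; "gripper_force": force on a finger pad.
Only numpy, scipy, OpenCV 4.12 (cv2) and the standard library are available. Lean on these libraries where they do the work, as an engineer would, in place of code of your own. Each camera call takes 0.05 s, during which the arm holds its last target. There are 200 camera calls.

## Working session

There is one attempt and no reset: what is moved stays moved. The work goes in short steps, Python scripts to look and compute and a tool call to move; the robot and the scene stay as the last step left them, time stands still between calls to the robot, and variables do not carry over. Pictures are saved under pics/ and viewed, at most 10 in all, crops included, and the job is handed in when it is done.

Besides the shell and the picture viewer there is one more tool, called after "Emit:" in YAML: its name, and indented under it one key for each argument. send_rows: Moves the arm, as the interface text tells. Its arguments: {"type":"object","properties":{"plan":{"type":"array","items":{"type":"object","properties":{"tx":{"type":"number","minimum":-1,"maximum":1},"ty":{"type":"number","minimum":-1,"maximum":1},"tz":{"type":"number","minimum":-1,"maximum":1},"spin":{"type":"number","minimum":-1,"maximum":1},"jaw":{"type":"number"}}}},"newtons":{"type":"number"}},"required":["plan"]}

```bash
mkdir -p pics; cat > h.py <<'E'
import numpy as np, cv2
from bench import sense, snapshot, sign_off, tcp_to_grasp
def snap(n,f=None):
    s=snapshot(n)
    if f: cv2.imwrite('pics/'+f,cv2.cvtColor(s['pixels'],cv2.COLOR_RGB2BGR))
    return s
def ray(s,u,v,z):
    T=np.array(s['pose']);d=T[:3,:3]@np.array([(u-s['cx'])/s['fx'],(v-s['cy'])/s['fy'],1]);o=T[:3,3]
    return o+d*(z-o[2])/d[2]
def proj(s,p):
    T=np.array(s['pose']);c=T[:3,:3].T@(np.array(p)-T[:3,3]);return s['cx']+s['fx']*c[0]/c[2],s['cy']+s['fy']*c[1]/c[2]
E
python3 - <<'E'
from h import *
for n in('top','side'):
    s=snap(n,n+'0.png');print(n,s['fx'],s['cx'],s['cy'],np.round(s['pose'],4).tolist())
q=sense();print(np.round(q['tcp_rot'],3).tolist(),q['wrist_force'],tcp_to_grasp,q['width'])
E
```

```text
top 454.1700031533257 325.0458062739002 237.68053755753425 [[-0.0242, -0.9915, 0.1275, 0.4201], [-0.9997, 0.0239, -0.0042, 0.0072], [0.0012, -0.1276, -0.9918, 0.8346], [0.0, 0.0, 0.0, 1.0]]
side 544.3316356446645 327.18413041970376 235.11743822280934 [[-0.9813, -0.1086, 0.1591, 0.3825], [-0.1926, 0.5236, -0.8299, 0.7533], [0.0068, -0.845, -0.5347, 0.5772], [0.0, 0.0, 0.0, 1.0]]
[[-0.967, 0.256, -0.001], [0.256, 0.967, -0.002], [0.0, -0.002, -1.0]] [-1.11379364 -0.91148009 -0.29542756] 0.0187 0.0852087290215044
```

View pics/top0.png

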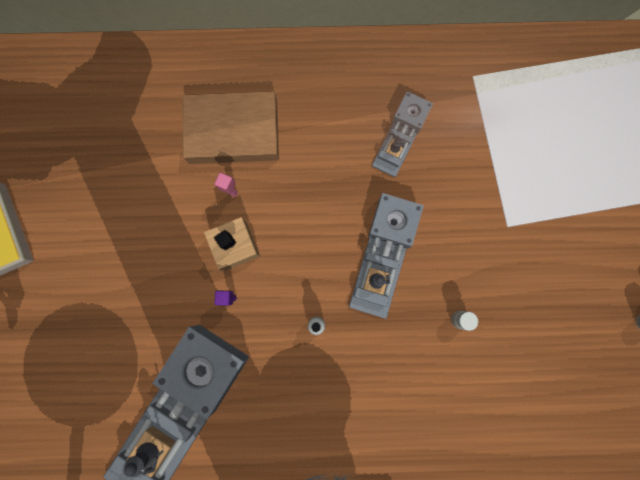

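View pics/side0.png

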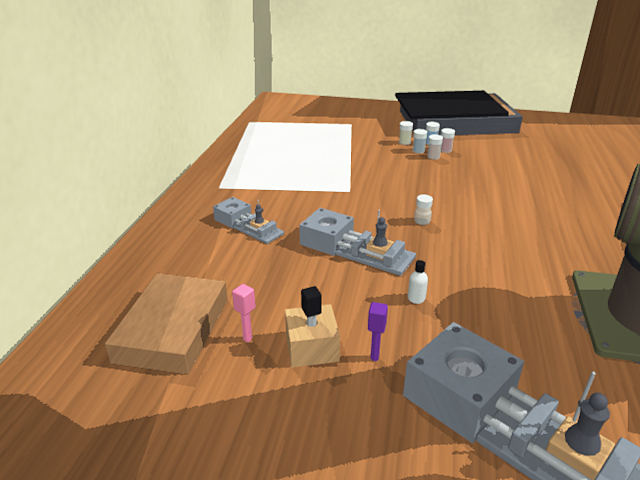

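The top view shows the key's black handle at (225,240) in its stand, with the pink and purple copies beside it at (224,182) and (222,298). The middle-sized vice has its bore at (397,219) and its figure end at (377,282). The bottle is at (316,326), the jar at (466,321) and the box at (230,127).

```bash
python3 - <<'E'
from h import *
s=snap('top');im=s['pixels'];t=snap('side');im2=t['pixels']
def blob(im,win,f):
    u0,u1,v0,v1=win;m=np.zeros(im.shape[:2],np.uint8);m[v0:v1,u0:u1]=f(im[v0:v1,u0:u1].astype(int))
    c=max(cv2.findContours(m,0,2)[0],key=cv2.contourArea);return c
c=blob(im,(205,250,220,262),lambda a:(a.max(2)<40))
print('handle top',cv2.minAreaRect(c)); p=c[:,0,:]
print([ray(s,*q,0.106).round(4) for q in cv2.boxPoints(cv2.minAreaRect(c))], ray(s,*cv2.minAreaRect(c)[0],.1))
c=blob(im2,(295,328,280,322),lambda a:(a.max(2)<40));print('side',cv2.boundingRect(c),cv2.minAreaRect(c))
# bore: vice block gray
c=blob(im,(340,430,185,325),lambda a:((a.max(2)-a.min(2))<25)&(a.max(2)>60))
r=cv2.minAreaRect(c);print('vice',r,[ray(s,*q,0.03).round(4) for q in cv2.boxPoints(r)])
print('bore',ray(s,397,219,.045),'fig',ray(s,377,282,.08))
for n,u,v,z in(('pot',466,321,.055),('drop',316,326,.075),('pink',224,182,.09),('purple',222,298,.09),('stand',230,243,.05)):print(n,ray(s,u,v,z).round(3))
g=np.hstack([cv2.resize(im[180:260,355:435],(400,400),interpolation=2),cv2.resize(im[200:280,190:270],(400,400),interpolation=2)])
cv2.imwrite('pics/c1.png',g[:,:,::-1])
E
```

```text
handle top ((224.69227600097656, 240.0384521484375), (16.36365509033203, 14.422205924987793), 56.3099365234375)
[array([0.5188, 0.1833, 0.106 ]), array([0.5315, 0.164 , 0.106 ]), array([0.5089, 0.1493, 0.106 ]), array([0.4964, 0.1686, 0.106 ])] [0.51462473 0.16759853 0.1       ]
side (301, 287, 20, 30) ((311.0278625488281, 301.390869140625), (28.712560653686523, 18.809221267700195), 85.91438293457031)
vice ((385.1422424316406, 255.69265747070312), (44.730491638183594, 119.8240737915039), 16.699243545532227) [array([ 0.4009, -0.0309,  0.03  ]), array([ 0.6047, -0.0994,  0.03  ]), array([ 0.5792, -0.1757,  0.03  ]), array([ 0.3769, -0.105 ,  0.03  ])]
bore [ 0.55176649 -0.12375758  0.045     ] fig [ 0.44115412 -0.08017065  0.08      ]
pot [ 0.373 -0.231  0.055]
drop [0.372 0.022 0.075]
pink [0.614 0.171 0.09 ]
purple [0.421 0.174 0.09 ]
stand [0.516 0.169 0.05 ]
```

View pics/c1.png

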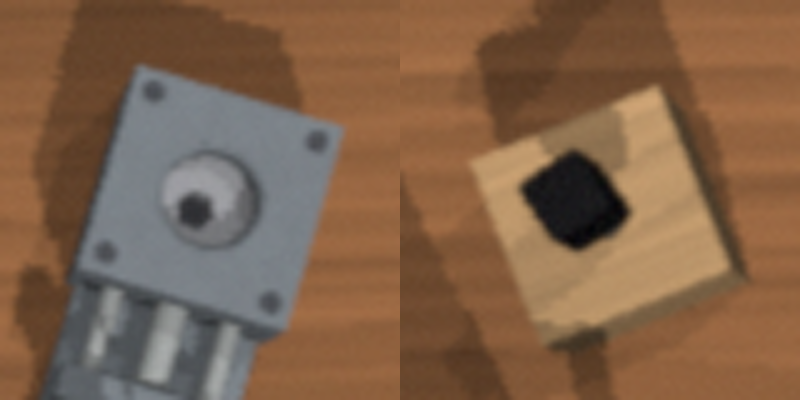

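The left crop shows the socket in the screw face at about image pixel (394,222), off the bore's axis. The right crop shows the handle turned about 38° in world yaw. I'll move above the key.

Emit:
send_rows:
  plan:
    - {"tx": -0.2, "ty": -0.12, "jaw": 0}
    - {"tx": -0.38, "ty": -0.234}
    - {"tx": -0.38, "ty": -0.234}
    - {"tx": -0.38, "ty": -0.234}
    - {"tx": -0.38, "ty": -0.234}
    - {"tx": -0.38, "ty": -0.234}
    - {"tx": -0.38, "ty": -0.234}
    - {"tx": -0.38, "ty": -0.234}
    - {"tx": -0.38, "ty": -0.234}
    - {"tx": -0.38, "ty": -0.234}
    - {"tx": -0.38, "ty": -0.234}
    - {"tx": -0.38, "ty": -0.234}
    - {"tx": -0.17, "ty": -0.11}
    - {"spin": 0.082}
    - {"spin": 0.082}
    - {"spin": 0.082}
    - {"spin": 0.082}
    - {"spin": 0.082}
    - {}
    - {}

```text
$.plan[0]: bad value
```

```bash
python3 - <<'E'
from h import *
s=snap('wrist','w1.png');print(s['fx'],np.round(s['pose'],3).tolist());q=sense();print(q['tool_pos'],np.round(q['tcp_rot'],3).tolist(),q['joint_positions'],q['wrist_force'])
print(proj(s,[.5146,.1676,.106]))
E
```

```text
382.6427496351322 [[0.256, 0.924, 0.283, 0.075], [0.967, -0.245, -0.076, 0.575], [-0.001, 0.293, -0.956, 0.372], [0.0, 0.0, 0.0, 1.0]]
[0.14708426 0.55554277 0.23084757] [[-0.967, 0.256, -0.0], [0.256, 0.967, -0.001], [0.0, -0.001, -1.0]] [ 7.09591385e+01  1.76013066e+01  8.63448646e+01  7.75767510e-04
  7.61102560e+01 -4.21014715e+00] [ 0.35924605 -0.10743881 -0.85024961]
(np.float64(57.381017437046125), np.float64(645.8708016735033))
```

View pics/w1.png

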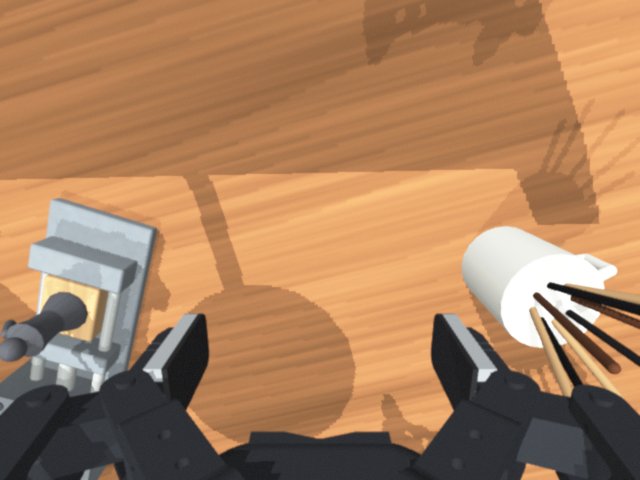

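The arm hasn't moved: the call was refused, probably because each row needs all five numbers. This view, still from the start pose, shows the large vice at lower left and a brush mug at right.

Emit:
send_rows:
  plan:
    - {"tx": -0.2, "ty": -0.12, "tz": 0, "spin": 0, "jaw": 0}
    - {"tx": -0.38, "ty": -0.234, "tz": 0, "spin": 0, "jaw": 0}
    - {"tx": -0.38, "ty": -0.234, "tz": 0, "spin": 0, "jaw": 0}
    - {"tx": -0.38, "ty": -0.234, "tz": 0, "spin": 0, "jaw": 0}
    - {"tx": -0.38, "ty": -0.234, "tz": 0, "spin": 0, "jaw": 0}
    - {"tx": -0.38, "ty": -0.234, "tz": 0, "spin": 0, "jaw": 0}
    - {"tx": -0.38, "ty": -0.234, "tz": 0, "spin": 0, "jaw": 0}
    - {"tx": -0.38, "ty": -0.234, "tz": 0, "spin": 0, "jaw": 0}
    - {"tx": -0.38, "ty": -0.234, "tz": 0, "spin": 0, "jaw": 0}
    - {"tx": -0.38, "ty": -0.234, "tz": 0, "spin": 0, "jaw": 0}
    - {"tx": -0.38, "ty": -0.234, "tz": 0, "spin": 0, "jaw": 0}
    - {"tx": -0.38, "ty": -0.234, "tz": 0, "spin": 0, "jaw": 0}
    - {"tx": -0.17, "ty": -0.11, "tz": 0, "spin": 0, "jaw": 0}
    - {"tx": 0, "ty": 0, "tz": 0, "spin": 0.082, "jaw": 0}
    - {"tx": 0, "ty": 0, "tz": 0, "spin": 0.082, "jaw": 0}
    - {"tx": 0, "ty": 0, "tz": 0, "spin": 0.082, "jaw": 0}
    - {"tx": 0, "ty": 0, "tz": 0, "spin": 0.082, "jaw": 0}
    - {"tx": 0, "ty": 0, "tz": 0, "spin": 0.082, "jaw": 0}
    - {"tx": 0, "ty": 0, "tz": 0, "spin": 0, "jaw": 0}
    - {"tx": 0, "ty": 0, "tz": 0, "spin": 0, "jaw": 0}

```text
time_s: 2.25
tool_pos: [0.5152, 0.1684, 0.2312]
tcp_rot: [[-0.622, 0.783, -0.0], [0.783, 0.622, -0.0], [0.0, -0.0, -1.0]]
wrist_force: [-0.4, -0.9, 1.1]
width: 0.0855
gripper_force: 0.0
```

```bash
python3 - <<'E'
from h import *
s=snap('wrist','w2.png');q=sense();print(q['time_s'],q['tool_pos'],np.round(q['tcp_rot'],3).tolist(),np.round(q['joint_positions'],1),q['wrist_force'])
print(proj(s,[.5146,.1676,.106]))
E
```

```text
2.3 [0.51518905 0.16834963 0.23124322] [[-0.621, 0.783, -0.0], [0.783, 0.621, -0.0], [0.0, -0.0, -1.0]] [ 13.6  15.   90.2  -0.   74.8 -24.8] [ 0.6931878  -0.04029758 -0.11010218]
(np.float64(317.87381704766955), np.float64(237.91695195057812))
```

View pics/w2.png

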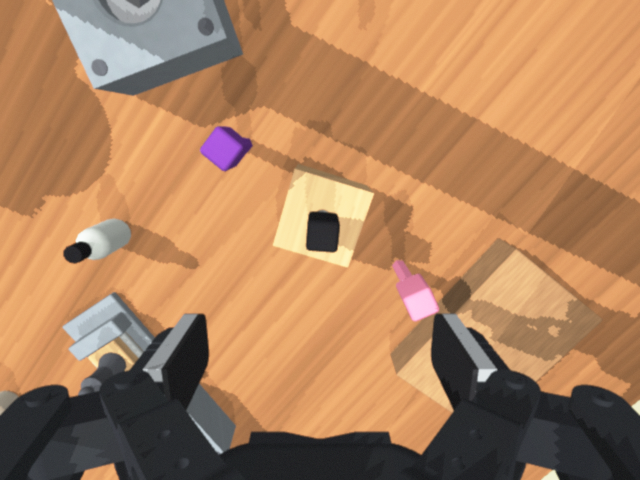

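The wrist view shows the handle at (322,234), square to the fingers and about 2 mm from centre. Going down to grip it.

Emit:
send_rows:
  newtons: 50
  plan:
    - {"tx": 0, "ty": 0.02, "tz": 0.25, "spin": 0, "jaw": 0}
    - {"tx": 0, "ty": 0, "tz": 0.4, "spin": 0, "jaw": 0}
    - {"tx": 0, "ty": 0, "tz": 0.4, "spin": 0, "jaw": 0}
    - {"tx": 0, "ty": 0, "tz": 0.3, "spin": 0, "jaw": 0}
    - {"tx": 0, "ty": 0, "tz": 0.2, "spin": 0, "jaw": 0}
    - {"tx": 0, "ty": 0, "tz": 0.07, "spin": 0, "jaw": 0}
    - {"tx": 0, "ty": 0, "tz": 0, "spin": 0, "jaw": 0}
    - {"tx": 0, "ty": 0, "tz": 0, "spin": 0, "jaw": 1}
    - {"tx": 0, "ty": 0, "tz": 0, "spin": 0, "jaw": 1}
    - {"tx": 0, "ty": 0, "tz": 0, "spin": 0, "jaw": 1}
    - {"tx": 0, "ty": 0, "tz": 0, "spin": 0, "jaw": 1}
    - {"tx": 0, "ty": 0, "tz": 0, "spin": 0, "jaw": 1}
    - {"tx": 0, "ty": 0, "tz": 0, "spin": 0, "jaw": 1}
    - {"tx": 0, "ty": 0, "tz": 0, "spin": 0, "jaw": 1}
    - {"tx": 0, "ty": 0, "tz": 0, "spin": 0, "jaw": 1}
    - {"tx": 0, "ty": 0, "tz": 0, "spin": 0, "jaw": 1}

```text
time_s: 3.9
tool_pos: [0.5173, 0.1697, 0.0702]
tcp_rot: [[-0.619, 0.785, 0.001], [0.785, 0.619, 0.0], [-0.001, 0.001, -1.0]]
wrist_force: [-1.2, -0.5, 5.4]
width: 0.0235
gripper_force: 49.3
```

Emit:
send_rows:
  plan:
    - {"tx": 0, "ty": 0, "tz": -0.1, "spin": 0, "jaw": 1}
    - {"tx": 0, "ty": 0, "tz": -0.2, "spin": 0, "jaw": 1}
    - {"tx": 0, "ty": 0, "tz": -0.3, "spin": 0, "jaw": 1}
    - {"tx": 0, "ty": 0, "tz": -0.4, "spin": 0, "jaw": 1}
    - {"tx": 0, "ty": 0, "tz": -0.3, "spin": 0, "jaw": 1}
    - {"tx": -0.2, "ty": -0.11, "tz": 0, "spin": 0, "jaw": 1}
    - {"tx": -0.35, "ty": -0.19, "tz": 0, "spin": 0, "jaw": 1}
    - {"tx": -0.35, "ty": -0.19, "tz": 0, "spin": 0, "jaw": 1}
    - {"tx": -0.35, "ty": -0.19, "tz": 0, "spin": 0, "jaw": 1}
    - {"tx": -0.35, "ty": -0.19, "tz": 0, "spin": 0, "jaw": 1}
    - {"tx": -0.35, "ty": -0.19, "tz": 0, "spin": 0, "jaw": 1}
    - {"tx": -0.35, "ty": -0.19, "tz": 0, "spin": 0, "jaw": 1}
    - {"tx": -0.35, "ty": -0.19, "tz": 0, "spin": 0, "jaw": 1}
    - {"tx": -0.2, "ty": -0.11, "tz": 0, "spin": 0, "jaw": 1}
    - {"tx": 0, "ty": 0, "tz": 0, "spin": 0, "jaw": 1}
    - {"tx": 0, "ty": 0, "tz": 0, "spin": 0, "jaw": 1}

```text
time_s: 5.5
tool_pos: [0.5712, -0.1502, 0.1992]
tcp_rot: [[-0.618, 0.786, -0.001], [0.786, 0.618, 0.001], [0.001, -0.0, -1.0]]
wrist_force: [-1.2, -0.5, -1.0]
width: 0.0232
gripper_force: 49.4
```

```bash
python3 - <<'E'
from h import *
s=snap('wrist','w3.png');t=snap('side','s3.png');q=sense();np.savez('w3.npz',**s);np.savez('s3.npz',**t)
print(q['time_s'],q['tool_pos'],np.round(q['tcp_rot'],3).tolist(),np.round(q['joint_positions'],1),q['wrist_force'],q['width'])
p=np.array(q['tool_pos']);p[2]-=.06;a=[int(x) for x in proj(t,p)];b=[int(x) for x in proj(s,[.547,-.119,.033])];print(a,b)
w=s['pixels'];
def crop(im,c,h):
    u=min(max(c[0],h),640-h);v=min(max(c[1],h),480-h);print('origin',u-h,v-h);return im[v-h:v+h,u-h:u+h]
g=np.hstack([cv2.resize(crop(w,b,40),(400,400),interpolation=2),cv2.resize(crop(t['pixels'],a,50),(400,400),interpolation=2)])
cv2.imwrite('pics/c3.png',g[:,:,::-1])
E
```

```text
5.6 [ 0.57108493 -0.14905456  0.19922647] [[-0.62, 0.785, -0.001], [0.785, 0.62, 0.001], [0.001, -0.0, -1.0]] [-18.7  20.3  87.1   0.   72.7 -57.1] [-0.48750938 -0.22380773 -1.6679281 ] 0.02308975744966442
[319, 169] [319, 176]
origin 279 136
origin 269 119
```

View pics/c3.png

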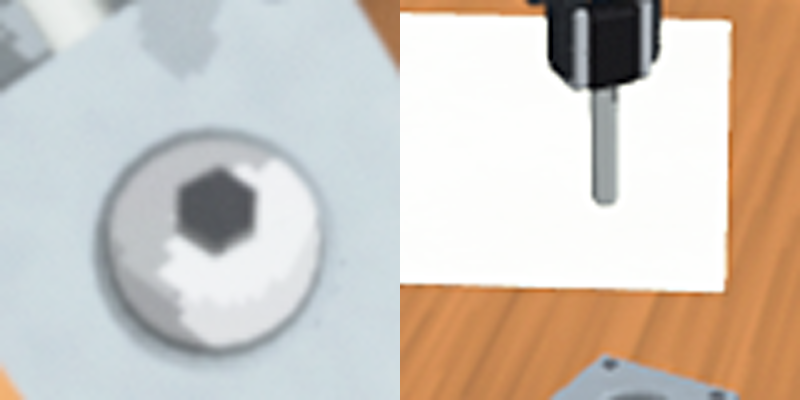

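View pics/w3.png

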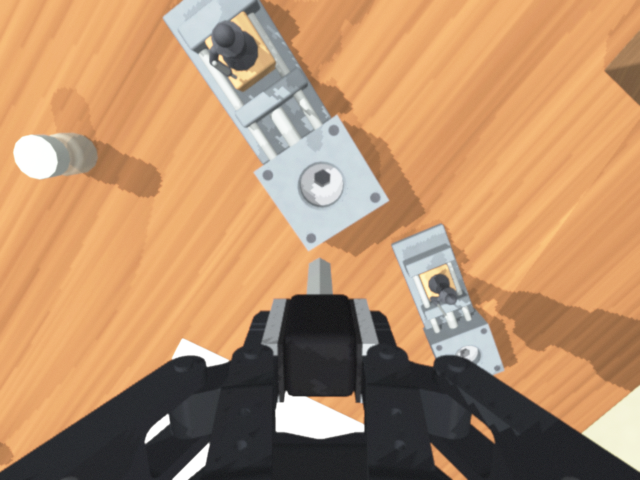

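The crops show the hex socket at wrist pixel (322.5,178), flats facing left and right (tool ±y). The key hangs straight, its tip at side pixel (320,170), and the shaft seems to show an edge to the camera. I'll zoom in on the tip and compute the offsets.

```bash
python3 - <<'E'
from h import *
s=dict(np.load('w3.npz'));t=dict(np.load('s3.npz'));w=s['pixels']
g=cv2.cvtColor(w,7)[160:200,300:345]
m=(g<130).astype(np.uint8);c=max(cv2.findContours(m,0,2)[0],key=cv2.contourArea);M=cv2.moments(c);u,v=M['m10']/M['m00']+300,M['m01']/M['m00']+160
print('socket px',u,v,cv2.contourArea(c),'world',ray(s,u,v,.033), ray(s,322.5,178.4,.033))
p=np.array([0.57115,-0.1495,.1392]);R=np.array([[-.62,.785],[.785,.62]])
d=ray(s,u,v,.033)[:2]-p[:2];print('tool shift mm',R@d*1000)   # R symmetric
print('bore',ray(s,279+213/5,136+240/5,.040))
print('tip pred',proj(s,p),proj(t,p))
k=cv2.resize(w[235:315,280:360],(560,560),interpolation=2);cv2.imwrite('pics/c4.png',k[:,:,::-1])
E
```

```text
socket px 321.71413502109704 177.42932489451476 158.0 world [ 0.5489425  -0.11868398  0.033     ] [ 0.54991087 -0.118899    0.033     ]
tool shift mm [37.95922431  1.67303994]
bore [ 0.55148835 -0.1221192   0.04      ]
tip pred (np.float64(319.8385412123032), np.float64(268.23500449574124)) (np.float64(319.5523367601877), np.float64(169.00275590328272))
```

View pics/c4.png

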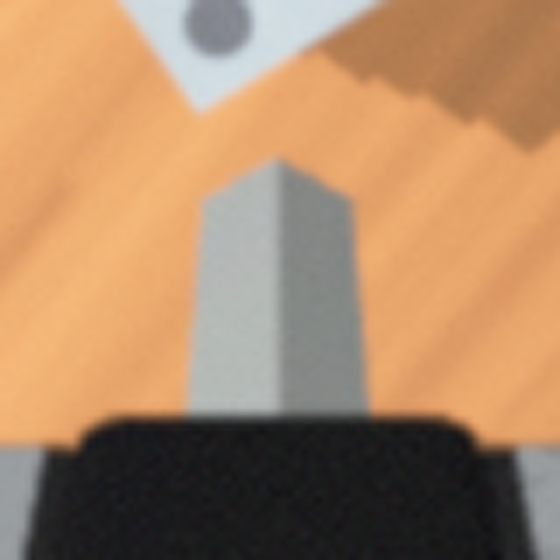

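The tip shows an edge facing the camera, so its flats also face tool ±y, matching the socket. The tip is at about (320,268) in the full image, as predicted. Moving over the socket, down to about 2 mm above the face.

Emit:
send_rows:
  plan:
    - {"tx": 0.19, "ty": 0.008, "tz": 0, "spin": 0, "jaw": 1}
    - {"tx": 0.19, "ty": 0.009, "tz": 0, "spin": 0, "jaw": 1}
    - {"tx": 0, "ty": 0, "tz": 0.2, "spin": 0, "jaw": 1}
    - {"tx": 0, "ty": 0, "tz": 0.3, "spin": 0, "jaw": 1}
    - {"tx": 0, "ty": 0, "tz": 0.25, "spin": 0, "jaw": 1}
    - {"tx": 0, "ty": 0, "tz": 0.15, "spin": 0, "jaw": 1}
    - {"tx": 0, "ty": 0, "tz": 0.08, "spin": 0, "jaw": 1}
    - {"tx": 0, "ty": 0, "tz": 0.04, "spin": 0, "jaw": 1}
    - {"tx": 0, "ty": 0, "tz": 0, "spin": 0, "jaw": 1}
    - {"tx": 0, "ty": 0, "tz": 0, "spin": 0, "jaw": 1}
    - {"tx": 0, "ty": 0, "tz": 0, "spin": 0, "jaw": 1}

```text
time_s: 6.7
tool_pos: [0.5502, -0.1194, 0.0983]
tcp_rot: [[-0.619, 0.785, 0.002], [0.785, 0.619, -0.001], [-0.002, 0.001, -1.0]]
wrist_force: [-0.3, -0.1, -0.9]
width: 0.0233
gripper_force: 49.5
```

Emit:
send_rows:
  plan:
    - {"tx": 0, "ty": 0, "tz": 0.02, "spin": 0, "jaw": 1}
    - {"tx": 0, "ty": 0, "tz": 0.01, "spin": 0, "jaw": 1}
    - {"tx": 0, "ty": 0, "tz": 0.01, "spin": 0, "jaw": 1}
    - {"tx": 0, "ty": 0, "tz": 0.005, "spin": 0, "jaw": 1}
    - {"tx": 0, "ty": 0, "tz": 0.005, "spin": 0, "jaw": 1}
    - {"tx": 0, "ty": 0, "tz": 0, "spin": 0, "jaw": 1}
    - {"tx": 0, "ty": 0, "tz": 0, "spin": 0, "jaw": 1}

```text
time_s: 7.4
tool_pos: [0.5495, -0.1193, 0.0923]
tcp_rot: [[-0.619, 0.785, -0.0], [0.785, 0.619, 0.0], [0.0, -0.0, -1.0]]
wrist_force: [-0.7, -0.2, -0.6]
width: 0.0233
gripper_force: 49.5
```

Emit:
send_rows:
  plan:
    - {"tx": 0, "ty": 0, "tz": 0.005, "spin": 0, "jaw": 1}
    - {"tx": 0, "ty": 0, "tz": 0.005, "spin": 0, "jaw": 1}
    - {"tx": 0, "ty": 0, "tz": 0.005, "spin": 0, "jaw": 1}
    - {"tx": 0, "ty": 0, "tz": 0.005, "spin": 0, "jaw": 1}
    - {"tx": 0, "ty": 0, "tz": 0, "spin": 0, "jaw": 1}
    - {"tx": 0, "ty": 0, "tz": 0, "spin": 0, "jaw": 1}

```text
time_s: 8.0
tool_pos: [0.5494, -0.1193, 0.0903]
tcp_rot: [[-0.619, 0.785, -0.0], [0.785, 0.619, 0.0], [0.0, -0.0, -1.0]]
wrist_force: [0.4, -0.1, -0.7]
width: 0.0233
gripper_force: 49.5
```

Emit:
send_rows:
  plan:
    - {"tx": 0, "ty": 0, "tz": 0.01, "spin": 0, "jaw": 1}
    - {"tx": 0, "ty": 0, "tz": 0.01, "spin": 0, "jaw": 1}
    - {"tx": 0, "ty": 0, "tz": 0.01, "spin": 0, "jaw": 1}
    - {"tx": 0, "ty": 0, "tz": 0, "spin": 0, "jaw": 1}
    - {"tx": 0, "ty": 0, "tz": 0, "spin": 0, "jaw": 1}

```text
time_s: 8.5
tool_pos: [0.5494, -0.1192, 0.0872]
tcp_rot: [[-0.619, 0.785, -0.0], [0.785, 0.619, 0.0], [0.0, -0.0, -1.0]]
wrist_force: [-0.2, -0.2, -1.8]
width: 0.0235
gripper_force: 49.5
```

The tip is about 6 mm below the face with no force, so it has gone into the socket. Continuing down.

Emit:
send_rows:
  plan:
    - {"tx": 0, "ty": 0, "tz": 0.01, "spin": 0, "jaw": 1}
    - {"tx": 0, "ty": 0, "tz": 0.01, "spin": 0, "jaw": 1}
    - {"tx": 0, "ty": 0, "tz": 0.01, "spin": 0, "jaw": 1}
    - {"tx": 0, "ty": 0, "tz": 0.01, "spin": 0, "jaw": 1}
    - {"tx": 0, "ty": 0, "tz": 0.01, "spin": 0, "jaw": 1}
    - {"tx": 0, "ty": 0, "tz": 0.01, "spin": 0, "jaw": 1}
    - {"tx": 0, "ty": 0, "tz": 0.01, "spin": 0, "jaw": 1}
    - {"tx": 0, "ty": 0, "tz": 0, "spin": 0, "jaw": 1}
    - {"tx": 0, "ty": 0, "tz": 0, "spin": 0, "jaw": 1}

```text
time_s: 9.4
tool_pos: [0.5494, -0.1193, 0.0803]
tcp_rot: [[-0.619, 0.785, -0.0], [0.785, 0.619, 0.0], [0.0, -0.0, -1.0]]
wrist_force: [-0.4, -1.2, -1.4]
width: 0.0235
gripper_force: 49.5
```

Emit:
send_rows:
  plan:
    - {"tx": 0, "ty": 0, "tz": 0.01, "spin": 0, "jaw": 1}
    - {"tx": 0, "ty": 0, "tz": 0.01, "spin": 0, "jaw": 1}
    - {"tx": 0, "ty": 0, "tz": 0.01, "spin": 0, "jaw": 1}
    - {"tx": 0, "ty": 0, "tz": 0.01, "spin": 0, "jaw": 1}
    - {"tx": 0, "ty": 0, "tz": 0.005, "spin": 0, "jaw": 1}
    - {"tx": 0, "ty": 0, "tz": 0, "spin": 0, "jaw": 1}
    - {"tx": 0, "ty": 0, "tz": 0, "spin": 0, "jaw": 1}

```text
time_s: 10.1
tool_pos: [0.5494, -0.1193, 0.0757]
tcp_rot: [[-0.619, 0.785, -0.0], [0.785, 0.619, 0.0], [0.0, -0.0, -1.0]]
wrist_force: [0.1, 0.2, -1.1]
width: 0.0236
gripper_force: 49.5
```

The tip is about 0.5 mm off the socket floor, so it's seated. First quarter turn.

Emit:
send_rows:
  plan:
    - {"tx": 0, "ty": 0, "tz": 0, "spin": 0.05, "jaw": 1}
    - {"tx": 0, "ty": 0, "tz": 0, "spin": 0.05, "jaw": 1}
    - {"tx": 0, "ty": 0, "tz": 0, "spin": 0.05, "jaw": 1}
    - {"tx": 0, "ty": 0, "tz": 0, "spin": 0.05, "jaw": 1}
    - {"tx": 0, "ty": 0, "tz": 0, "spin": 0.08, "jaw": 1}
    - {"tx": 0, "ty": 0, "tz": 0, "spin": 0.08, "jaw": 1}
    - {"tx": 0, "ty": 0, "tz": 0, "spin": 0.08, "jaw": 1}
    - {"tx": 0, "ty": 0, "tz": 0, "spin": 0.08, "jaw": 1}
    - {"tx": 0, "ty": 0, "tz": 0, "spin": 0.08, "jaw": 1}
    - {"tx": 0, "ty": 0, "tz": 0, "spin": 0.08, "jaw": 1}
    - {"tx": 0, "ty": 0, "tz": 0, "spin": 0.08, "jaw": 1}
    - {"tx": 0, "ty": 0, "tz": 0, "spin": 0.08, "jaw": 1}
    - {"tx": 0, "ty": 0, "tz": 0, "spin": 0.08, "jaw": 1}
    - {"tx": 0, "ty": 0, "tz": 0, "spin": 0.08, "jaw": 1}
    - {"tx": 0, "ty": 0, "tz": 0, "spin": 0, "jaw": 1}
    - {"tx": 0, "ty": 0, "tz": 0, "spin": 0, "jaw": 1}

```text
time_s: 11.7
tool_pos: [0.5491, -0.1195, 0.0758]
tcp_rot: [[0.783, 0.622, -0.001], [0.622, -0.783, -0.0], [-0.001, -0.0, -1.0]]
wrist_force: [-2.2, -1.3, -0.9]
width: 0.0234
gripper_force: 49.5
```

```bash
cat > st.py <<'E'
from h import *
q=sense();R=np.array(q['tcp_rot']);print(q['time_s'],'yaw_y',np.degrees(np.arctan2(R[1,1],R[0,1])).round(2),'z',q['tool_pos'],'T',np.round(q['wrist_torque'],3),'F',np.round(q['wrist_force'],1),'j6',np.round(q['joint_positions'][5],1),np.round(q['joint_efforts'][5],3))
E
python3 st.py
```

```text
11.7 yaw_y -51.55 z [ 0.54905246 -0.1195403   0.07576968] T [-0.384  0.325  0.053] F [-2.2 -1.3 -0.9] j6 35.0 0.098
```

Emit:
send_rows:
  plan:
    - {"tx": 0, "ty": 0, "tz": 0, "spin": 0, "jaw": 0.3}
    - {"tx": 0, "ty": 0, "tz": 0, "spin": 0, "jaw": 0.3}
    - {"tx": 0, "ty": 0, "tz": 0, "spin": 0, "jaw": 0.3}
    - {"tx": 0, "ty": 0, "tz": 0, "spin": 0, "jaw": 0.3}
    - {"tx": 0, "ty": 0, "tz": 0, "spin": -0.05, "jaw": 0.3}
    - {"tx": 0, "ty": 0, "tz": 0, "spin": -0.09, "jaw": 0.3}
    - {"tx": 0, "ty": 0, "tz": 0, "spin": -0.09, "jaw": 0.3}
    - {"tx": 0, "ty": 0, "tz": 0, "spin": -0.09, "jaw": 0.3}
    - {"tx": 0, "ty": 0, "tz": 0, "spin": -0.09, "jaw": 0.3}
    - {"tx": 0, "ty": 0, "tz": 0, "spin": -0.09, "jaw": 0.3}
    - {"tx": 0, "ty": 0, "tz": 0, "spin": -0.09, "jaw": 0.3}
    - {"tx": 0, "ty": 0, "tz": 0, "spin": -0.09, "jaw": 0.3}
    - {"tx": 0, "ty": 0, "tz": 0, "spin": -0.09, "jaw": 0.3}
    - {"tx": 0, "ty": 0, "tz": 0, "spin": -0.09, "jaw": 0.3}
    - {"tx": 0, "ty": 0, "tz": 0, "spin": -0.09, "jaw": 0.3}
    - {"tx": 0, "ty": 0, "tz": 0, "spin": -0.05, "jaw": 0.3}
    - {"tx": 0, "ty": 0, "tz": 0, "spin": 0, "jaw": 0.3}

```text
time_s: 13.4
tool_pos: [0.5496, -0.1192, 0.0759]
tcp_rot: [[-0.62, 0.785, 0.0], [0.785, 0.62, 0.0], [-0.0, 0.0, -1.0]]
wrist_force: [-0.0, -1.0, 0.7]
width: 0.06
gripper_force: 0.0
```

```bash
python3 st.py
```

```text
13.4 yaw_y 38.29 z [ 0.54961375 -0.11921848  0.07585266] T [-0.007 -0.027 -0.078] F [-0.  -1.   0.7] j6 -54.8 -0.574
```

Grip again, then turn another 65° or so.

Emit:
send_rows:
  plan:
    - {"tx": 0, "ty": 0, "tz": 0, "spin": 0, "jaw": 1}
    - {"tx": 0, "ty": 0, "tz": 0, "spin": 0, "jaw": 1}
    - {"tx": 0, "ty": 0, "tz": 0, "spin": 0, "jaw": 1}
    - {"tx": 0, "ty": 0, "tz": 0, "spin": 0, "jaw": 1}
    - {"tx": 0, "ty": 0, "tz": 0, "spin": 0, "jaw": 1}
    - {"tx": 0, "ty": 0, "tz": 0, "spin": 0, "jaw": 1}
    - {"tx": 0, "ty": 0, "tz": 0, "spin": 0.05, "jaw": 1}
    - {"tx": 0, "ty": 0, "tz": 0, "spin": 0.05, "jaw": 1}
    - {"tx": 0, "ty": 0, "tz": 0, "spin": 0.08, "jaw": 1}
    - {"tx": 0, "ty": 0, "tz": 0, "spin": 0.08, "jaw": 1}
    - {"tx": 0, "ty": 0, "tz": 0, "spin": 0.08, "jaw": 1}
    - {"tx": 0, "ty": 0, "tz": 0, "spin": 0.08, "jaw": 1}
    - {"tx": 0, "ty": 0, "tz": 0, "spin": 0.08, "jaw": 1}
    - {"tx": 0, "ty": 0, "tz": 0, "spin": 0.08, "jaw": 1}
    - {"tx": 0, "ty": 0, "tz": 0, "spin": 0.05, "jaw": 1}
    - {"tx": 0, "ty": 0, "tz": 0, "spin": 0.05, "jaw": 1}
    - {"tx": 0, "ty": 0, "tz": 0, "spin": 0.03, "jaw": 1}

```text
time_s: 15.1
tool_pos: [0.5492, -0.1196, 0.0759]
tcp_rot: [[0.434, 0.901, -0.001], [0.901, -0.434, -0.001], [-0.001, -0.0, -1.0]]
wrist_force: [-1.2, -2.2, 2.9]
width: 0.0233
gripper_force: 50.8
```

```bash
python3 st.py
```

```text
15.1 yaw_y -25.75 z [ 0.54915793 -0.11956111  0.07591621] T [-0.299  0.255  0.109] F [-1.2 -2.2  2.9] j6 9.2 -0.181
```

Emit:
send_rows:
  plan:
    - {"tx": 0, "ty": 0, "tz": 0, "spin": 0.03, "jaw": 1}
    - {"tx": 0, "ty": 0, "tz": 0, "spin": 0.03, "jaw": 1}
    - {"tx": 0, "ty": 0, "tz": 0, "spin": 0.03, "jaw": 1}
    - {"tx": 0, "ty": 0, "tz": 0, "spin": 0.03, "jaw": 1}
    - {"tx": 0, "ty": 0, "tz": 0, "spin": 0.03, "jaw": 1}

```text
time_s: 15.6
tool_pos: [0.5491, -0.1195, 0.0759]
tcp_rot: [[0.632, 0.775, -0.001], [0.775, -0.632, -0.001], [-0.001, -0.0, -1.0]]
wrist_force: [-2.9, -1.1, 2.4]
width: 0.0234
gripper_force: 50.8
```

```bash
python3 st.py
```

```text
15.6 yaw_y -39.21 z [ 0.5490712  -0.11954348  0.07588705] T [-0.303  0.345  0.124] F [-2.9 -1.1  2.4] j6 22.7 -0.364
```

Emit:
send_rows:
  plan:
    - {"tx": 0, "ty": 0, "tz": 0, "spin": 0.03, "jaw": 1}
    - {"tx": 0, "ty": 0, "tz": 0, "spin": 0.03, "jaw": 1}

```text
time_s: 15.8
tool_pos: [0.5491, -0.1196, 0.0759]
tcp_rot: [[0.702, 0.712, -0.001], [0.712, -0.702, -0.001], [-0.001, -0.0, -1.0]]
wrist_force: [-2.1, -2.7, 3.4]
width: 0.0235
gripper_force: 50.8
```

```bash
python3 st.py
```

```text
15.8 yaw_y -44.61 z [ 0.54908881 -0.11957543  0.07591422] T [-0.324  0.28   0.142] F [-2.1 -2.7  3.4] j6 28.1 -0.364
```

Emit:
send_rows:
  plan:
    - {"tx": 0, "ty": 0, "tz": 0, "spin": 0.02, "jaw": 1}
    - {"tx": 0, "ty": 0, "tz": 0, "spin": 0.02, "jaw": 1}

```text
time_s: 16.0
tool_pos: [0.5491, -0.1196, 0.0759]
tcp_rot: [[0.745, 0.667, -0.001], [0.667, -0.745, -0.001], [-0.001, -0.0, -1.0]]
wrist_force: [-2.6, -1.4, 3.3]
width: 0.0232
gripper_force: 50.8
```

```bash
python3 st.py
```

```text
16.0 yaw_y -48.18 z [ 0.54905356 -0.11957538  0.07590104] T [-0.331  0.287  0.113] F [-2.6 -1.4  3.3] j6 31.6 -0.197
```

Emit:
send_rows:
  plan:
    - {"tx": 0, "ty": 0, "tz": 0, "spin": 0.02, "jaw": 1}
    - {"tx": 0, "ty": 0, "tz": 0, "spin": 0.02, "jaw": 1}

```text
time_s: 16.2
tool_pos: [0.5491, -0.1196, 0.0759]
tcp_rot: [[0.786, 0.619, -0.001], [0.619, -0.786, -0.001], [-0.001, 0.0, -1.0]]
wrist_force: [-2.3, -1.3, 2.8]
width: 0.0233
gripper_force: 50.8
```

```bash
python3 st.py
```

```text
16.2 yaw_y -51.78 z [ 0.54906582 -0.11957916  0.07592202] T [-0.3    0.289  0.151] F [-2.3 -1.3  2.8] j6 35.2 -0.201
```

Not tight after 180°, with torque still near the running friction. Regripping for the third turn.

Emit:
send_rows:
  plan:
    - {"tx": 0, "ty": 0, "tz": 0, "spin": 0, "jaw": 0.3}
    - {"tx": 0, "ty": 0, "tz": 0, "spin": 0, "jaw": 0.3}
    - {"tx": 0, "ty": 0, "tz": 0, "spin": 0, "jaw": 0.3}
    - {"tx": 0, "ty": 0, "tz": 0, "spin": 0, "jaw": 0.3}
    - {"tx": 0, "ty": 0, "tz": 0, "spin": -0.05, "jaw": 0.3}
    - {"tx": 0, "ty": 0, "tz": 0, "spin": -0.09, "jaw": 0.3}
    - {"tx": 0, "ty": 0, "tz": 0, "spin": -0.09, "jaw": 0.3}
    - {"tx": 0, "ty": 0, "tz": 0, "spin": -0.09, "jaw": 0.3}
    - {"tx": 0, "ty": 0, "tz": 0, "spin": -0.09, "jaw": 0.3}
    - {"tx": 0, "ty": 0, "tz": 0, "spin": -0.09, "jaw": 0.3}
    - {"tx": 0, "ty": 0, "tz": 0, "spin": -0.09, "jaw": 0.3}
    - {"tx": 0, "ty": 0, "tz": 0, "spin": -0.09, "jaw": 0.3}
    - {"tx": 0, "ty": 0, "tz": 0, "spin": -0.09, "jaw": 0.3}
    - {"tx": 0, "ty": 0, "tz": 0, "spin": -0.09, "jaw": 0.3}
    - {"tx": 0, "ty": 0, "tz": 0, "spin": -0.09, "jaw": 0.3}
    - {"tx": 0, "ty": 0, "tz": 0, "spin": -0.05, "jaw": 0.3}
    - {"tx": 0, "ty": 0, "tz": 0, "spin": 0, "jaw": 0.3}

```text
time_s: 17.9
tool_pos: [0.5495, -0.1192, 0.0757]
tcp_rot: [[-0.62, 0.785, 0.0], [0.785, 0.62, 0.0], [0.0, 0.0, -1.0]]
wrist_force: [-0.2, -1.0, -0.4]
width: 0.0598
gripper_force: 0.0
```

Emit:
send_rows:
  plan:
    - {"tx": 0, "ty": 0, "tz": 0, "spin": 0, "jaw": 1}
    - {"tx": 0, "ty": 0, "tz": 0, "spin": 0, "jaw": 1}
    - {"tx": 0, "ty": 0, "tz": 0, "spin": 0, "jaw": 1}
    - {"tx": 0, "ty": 0, "tz": 0, "spin": 0, "jaw": 1}
    - {"tx": 0, "ty": 0, "tz": 0, "spin": 0, "jaw": 1}
    - {"tx": 0, "ty": 0, "tz": 0, "spin": 0, "jaw": 1}
    - {"tx": 0, "ty": 0, "tz": 0, "spin": 0, "jaw": 1}

```text
time_s: 18.6
tool_pos: [0.5493, -0.1194, 0.0759]
tcp_rot: [[-0.619, 0.785, -0.0], [0.785, 0.619, -0.0], [-0.0, -0.0, -1.0]]
wrist_force: [-1.8, -1.3, 3.0]
width: 0.0232
gripper_force: 50.4
```

```bash
python3 st.py
```

```text
18.6 yaw_y 38.27 z [ 0.54932929 -0.11941362  0.07593619] T [-0.224  0.338 -0.018] F [-1.8 -1.3  3. ] j6 -54.8 0.021
```

Emit:
send_rows:
  plan:
    - {"tx": 0, "ty": 0, "tz": 0, "spin": 0.02, "jaw": 1}
    - {"tx": 0, "ty": 0, "tz": 0, "spin": 0.02, "jaw": 1}
    - {"tx": 0, "ty": 0, "tz": 0, "spin": 0.02, "jaw": 1}

```text
time_s: 18.9
tool_pos: [0.5493, -0.1194, 0.0759]
tcp_rot: [[-0.542, 0.84, -0.0], [0.84, 0.542, -0.0], [-0.0, -0.0, -1.0]]
wrist_force: [-2.9, -2.2, 3.6]
width: 0.0236
gripper_force: 51.0
```

```bash
python3 st.py
```

```text
18.9 yaw_y 32.82 z [ 0.54930227 -0.1194166   0.07592482] T [-0.196  0.333  0.063] F [-2.9 -2.2  3.6] j6 -49.4 -0.202
```

Emit:
send_rows:
  plan:
    - {"tx": 0, "ty": 0, "tz": 0, "spin": 0.02, "jaw": 1}
    - {"tx": 0, "ty": 0, "tz": 0, "spin": 0.02, "jaw": 1}

```text
time_s: 19.1
tool_pos: [0.5493, -0.1194, 0.0759]
tcp_rot: [[-0.488, 0.873, -0.0], [0.873, 0.488, -0.0], [-0.0, -0.0, -1.0]]
wrist_force: [-1.6, -1.3, 2.8]
width: 0.0235
gripper_force: 51.0
```

```bash
python3 st.py
```

```text
19.1 yaw_y 29.22 z [ 0.54930208 -0.11944061  0.07590793] T [-0.252  0.307  0.104] F [-1.6 -1.3  2.8] j6 -45.8 -0.201
```

Emit:
send_rows:
  plan:
    - {"tx": 0, "ty": 0, "tz": 0, "spin": 0.02, "jaw": 1}
    - {"tx": 0, "ty": 0, "tz": 0, "spin": 0.02, "jaw": 1}

```text
time_s: 19.3
tool_pos: [0.5493, -0.1194, 0.0759]
tcp_rot: [[-0.432, 0.902, -0.0], [0.902, 0.432, -0.0], [-0.0, -0.0, -1.0]]
wrist_force: [-1.8, -1.8, 3.1]
width: 0.0234
gripper_force: 51.0
```

```bash
python3 st.py
```

```text
19.3 yaw_y 25.62 z [ 0.54927909 -0.11944604  0.07590877] T [-0.267  0.367  0.111] F [-1.8 -1.8  3.1] j6 -42.2 -0.201
```

Emit:
send_rows:
  plan:
    - {"tx": 0, "ty": 0, "tz": 0, "spin": 0.02, "jaw": 1}
    - {"tx": 0, "ty": 0, "tz": 0, "spin": 0.02, "jaw": 1}

```text
time_s: 19.5
tool_pos: [0.5493, -0.1195, 0.0759]
tcp_rot: [[-0.375, 0.927, -0.0], [0.927, 0.375, -0.0], [-0.0, -0.0, -1.0]]
wrist_force: [-1.5, -1.1, 2.6]
width: 0.0237
gripper_force: 51.0
```

```bash
python3 st.py
```

```text
19.5 yaw_y 22.02 z [ 0.54929761 -0.11945478  0.0759036 ] T [-0.257  0.294  0.116] F [-1.5 -1.1  2.6] j6 -38.6 -0.201
```

Emit:
send_rows:
  plan:
    - {"tx": 0, "ty": 0, "tz": 0, "spin": 0.02, "jaw": 1}
    - {"tx": 0, "ty": 0, "tz": 0, "spin": 0.02, "jaw": 1}

```text
time_s: 19.7
tool_pos: [0.5493, -0.1195, 0.0759]
tcp_rot: [[-0.316, 0.949, -0.0], [0.949, 0.316, -0.0], [-0.0, -0.0, -1.0]]
wrist_force: [-1.6, -1.1, 2.9]
width: 0.0238
gripper_force: 51.0
```

```bash
python3 st.py
```

```text
19.7 yaw_y 18.42 z [ 0.54928174 -0.1194573   0.07593764] T [-0.222  0.359  0.171] F [-1.6 -1.1  2.9] j6 -35.0 -0.201
```

Emit:
send_rows:
  plan:
    - {"tx": 0, "ty": 0, "tz": 0, "spin": 0.01, "jaw": 1}
    - {"tx": 0, "ty": 0, "tz": 0, "spin": 0.01, "jaw": 1}

```text
time_s: 19.9
tool_pos: [0.5493, -0.1194, 0.0759]
tcp_rot: [[-0.287, 0.958, -0.0], [0.958, 0.287, -0.0], [-0.0, -0.0, -1.0]]
wrist_force: [-2.6, -1.4, 4.0]
width: 0.0236
gripper_force: 51.0
```

```bash
python3 st.py
```

```text
19.9 yaw_y 16.65 z [ 0.54928268 -0.11942707  0.07591958] T [-0.317  0.426  0.135] F [-2.6 -1.4  4. ] j6 -33.2 -0.034
```

Emit:
send_rows:
  plan:
    - {"tx": 0, "ty": 0, "tz": 0, "spin": 0.02, "jaw": 1}
    - {"tx": 0, "ty": 0, "tz": 0, "spin": 0.015, "jaw": 1}

```text
time_s: 20.1
tool_pos: [0.5493, -0.1194, 0.0759]
tcp_rot: [[-0.233, 0.973, -0.0], [0.973, 0.233, -0.0], [-0.0, -0.0, -1.0]]
wrist_force: [-2.4, -0.7, 4.0]
width: 0.0233
gripper_force: 51.0
```

```bash
python3 st.py
```

```text
20.1 yaw_y 13.46 z [ 0.54929962 -0.11940128  0.07590225] T [-0.334  0.413  0.152] F [-2.4 -0.7  4. ] j6 -30.0 -0.074
```

Emit:
send_rows:
  plan:
    - {"tx": 0, "ty": 0, "tz": 0, "spin": 0.015, "jaw": 1}

```text
time_s: 20.2
tool_pos: [0.5493, -0.1194, 0.0759]
tcp_rot: [[-0.21, 0.978, -0.0], [0.978, 0.21, -0.0], [-0.0, -0.0, -1.0]]
wrist_force: [-2.4, -2.9, 4.4]
width: 0.0232
gripper_force: 51.0
```

```bash
python3 st.py
```

```text
20.2 yaw_y 12.1 z [ 0.54931567 -0.11940973  0.07589304] T [-0.374  0.474  0.101] F [-2.4 -2.9  4.4] j6 -28.6 -0.12
```

Emit:
send_rows:
  plan:
    - {"tx": 0, "ty": 0, "tz": 0, "spin": 0.02, "jaw": 1}
    - {"tx": 0, "ty": 0, "tz": 0, "spin": 0.015, "jaw": 1}

```text
time_s: 20.4
tool_pos: [0.5493, -0.1194, 0.0759]
tcp_rot: [[-0.155, 0.988, -0.0], [0.988, 0.155, -0.0], [-0.0, -0.0, -1.0]]
wrist_force: [-4.0, -1.9, 5.8]
width: 0.0234
gripper_force: 51.1
```

```bash
python3 st.py
```

```text
20.4 yaw_y 8.94 z [ 0.54933477 -0.11938742  0.07587532] T [-0.365  0.52   0.146] F [-4.  -1.9  5.8] j6 -25.5 -0.07
```

Emit:
send_rows:
  plan:
    - {"tx": 0, "ty": 0, "tz": 0, "spin": 0.015, "jaw": 1}

```text
time_s: 20.5
tool_pos: [0.5493, -0.1194, 0.0759]
tcp_rot: [[-0.132, 0.991, -0.0], [0.991, 0.132, -0.0], [-0.0, -0.0, -1.0]]
wrist_force: [-1.9, -2.9, 5.6]
width: 0.0234
gripper_force: 51.1
```

```bash
python3 st.py
```

```text
20.5 yaw_y 7.59 z [ 0.54933565 -0.1193768   0.07587586] T [-0.396  0.551  0.133] F [-1.9 -2.9  5.6] j6 -24.1 -0.117
```

Emit:
send_rows:
  plan:
    - {"tx": 0, "ty": 0, "tz": 0, "spin": 0.015, "jaw": 1}
    - {"tx": 0, "ty": 0, "tz": 0, "spin": 0.015, "jaw": 1}

```text
time_s: 20.7
tool_pos: [0.5494, -0.1194, 0.0759]
tcp_rot: [[-0.085, 0.996, -0.0], [0.996, 0.085, -0.0], [-0.0, -0.0, -1.0]]
wrist_force: [-3.3, -2.0, 5.4]
width: 0.0236
gripper_force: 51.1
```

```bash
python3 st.py
```

```text
20.7 yaw_y 4.88 z [ 0.54935221 -0.11939876  0.07587335] T [-0.413  0.588  0.15 ] F [-3.3 -2.   5.4] j6 -21.4 -0.119
```

Emit:
send_rows:
  plan:
    - {"tx": 0, "ty": 0, "tz": 0, "spin": 0.015, "jaw": 1}

```text
time_s: 20.8
tool_pos: [0.5493, -0.1194, 0.0759]
tcp_rot: [[-0.062, 0.998, -0.0], [0.998, 0.062, -0.0], [-0.0, -0.0, -1.0]]
wrist_force: [-2.4, -2.1, 3.9]
width: 0.0234
gripper_force: 51.1
```

```bash
python3 st.py
```

```text
20.8 yaw_y 3.53 z [ 0.54932053 -0.11936896  0.07586579] T [-0.474  0.564  0.129] F [-2.4 -2.1  3.9] j6 -20.1 -0.119
```

Emit:
send_rows:
  plan:
    - {"tx": 0, "ty": 0, "tz": 0, "spin": 0.015, "jaw": 1}
    - {"tx": 0, "ty": 0, "tz": 0, "spin": 0.015, "jaw": 1}

```text
time_s: 21.0
tool_pos: [0.5493, -0.1194, 0.0759]
tcp_rot: [[-0.014, 1.0, -0.0], [1.0, 0.014, -0.0], [-0.0, -0.0, -1.0]]
wrist_force: [-2.7, -2.5, 4.6]
width: 0.0237
gripper_force: 51.2
```

```bash
python3 st.py
```

```text
21.0 yaw_y 0.83 z [ 0.54929969 -0.11936834  0.07585424] T [-0.42   0.581  0.12 ] F [-2.7 -2.5  4.6] j6 -17.4 -0.119
```

Emit:
send_rows:
  plan:
    - {"tx": 0, "ty": 0, "tz": 0, "spin": 0.015, "jaw": 1}

```text
time_s: 21.1
tool_pos: [0.5493, -0.1194, 0.0758]
tcp_rot: [[0.009, 1.0, -0.0], [1.0, -0.009, -0.0], [-0.0, -0.0, -1.0]]
wrist_force: [-4.0, -2.7, 4.6]
width: 0.0234
gripper_force: 51.2
```

```bash
python3 st.py
```

```text
21.1 yaw_y -0.52 z [ 0.54932166 -0.11936361  0.07584294] T [-0.44   0.567  0.113] F [-4.  -2.7  4.6] j6 -16.0 -0.119
```

Emit:
send_rows:
  plan:
    - {"tx": 0, "ty": 0, "tz": 0, "spin": 0.015, "jaw": 1}
    - {"tx": 0, "ty": 0, "tz": 0, "spin": 0.015, "jaw": 1}

```text
time_s: 21.3
tool_pos: [0.5493, -0.1194, 0.0759]
tcp_rot: [[0.056, 0.998, -0.0], [0.998, -0.056, -0.0], [-0.0, -0.0, -1.0]]
wrist_force: [-3.4, -2.0, 5.9]
width: 0.0239
gripper_force: 51.2
```

```bash
python3 st.py
```

```text
21.3 yaw_y -3.22 z [ 0.54931538 -0.11939421  0.07586554] T [-0.42   0.533  0.157] F [-3.4 -2.   5.9] j6 -13.3 -0.119
```

Emit:
send_rows:
  plan:
    - {"tx": 0, "ty": 0, "tz": 0, "spin": 0.015, "jaw": 1}

```text
time_s: 21.4
tool_pos: [0.5493, -0.1194, 0.0759]
tcp_rot: [[0.08, 0.997, -0.0], [0.997, -0.08, -0.0], [-0.0, -0.0, -1.0]]
wrist_force: [-2.5, -2.4, 5.3]
width: 0.0233
gripper_force: 51.2
```

```bash
python3 st.py
```

```text
21.4 yaw_y -4.57 z [ 0.54934057 -0.11936843  0.07586407] T [-0.45   0.567  0.14 ] F [-2.5 -2.4  5.3] j6 -12.0 -0.119
```

Emit:
send_rows:
  plan:
    - {"tx": 0, "ty": 0, "tz": 0, "spin": 0.015, "jaw": 1}
    - {"tx": 0, "ty": 0, "tz": 0, "spin": 0.015, "jaw": 1}

```text
time_s: 21.6
tool_pos: [0.5493, -0.1194, 0.0759]
tcp_rot: [[0.127, 0.992, -0.0], [0.992, -0.127, -0.0], [-0.0, -0.0, -1.0]]
wrist_force: [-3.3, -1.7, 5.0]
width: 0.0237
gripper_force: 51.2
```

```bash
python3 st.py
```

```text
21.6 yaw_y -7.27 z [ 0.54930411 -0.11940085  0.07585212] T [-0.441  0.535  0.156] F [-3.3 -1.7  5. ] j6 -9.3 -0.119
```

Emit:
send_rows:
  plan:
    - {"tx": 0, "ty": 0, "tz": 0, "spin": 0.015, "jaw": 1}

```text
time_s: 21.7
tool_pos: [0.5493, -0.1194, 0.0759]
tcp_rot: [[0.15, 0.989, -0.0], [0.989, -0.15, -0.0], [-0.0, -0.0, -1.0]]
wrist_force: [-3.4, -2.5, 4.8]
width: 0.0235
gripper_force: 51.2
```

```bash
python3 st.py
```

```text
21.7 yaw_y -8.62 z [ 0.5493254  -0.1193881   0.07587707] T [-0.462  0.537  0.113] F [-3.4 -2.5  4.8] j6 -7.9 -0.119
```

Emit:
send_rows:
  plan:
    - {"tx": 0, "ty": 0, "tz": 0, "spin": 0.015, "jaw": 1}
    - {"tx": 0, "ty": 0, "tz": 0, "spin": 0.015, "jaw": 1}

```text
time_s: 21.9
tool_pos: [0.5493, -0.1194, 0.0759]
tcp_rot: [[0.196, 0.981, -0.0], [0.981, -0.196, -0.0], [-0.0, -0.0, -1.0]]
wrist_force: [-2.7, -1.0, 5.4]
width: 0.0236
gripper_force: 51.2
```

```bash
python3 - <<'E'
import st
from h import *
a=cv2.cvtColor(cv2.imread('pics/side0.png'),4);b=snap('side')['pixels']
g=np.vstack([cv2.resize(i[195:280,290:430],(560,290),interpolation=2) for i in(a,b)]);cv2.imwrite('pics/c5.png',g[:,:,::-1])
E
```

```text
21.9 yaw_y -11.32 z [ 0.54930779 -0.1193611   0.07586774] T [-0.411  0.595  0.099] F [-2.7 -1.   5.4] j6 -5.2 -0.119
```

View pics/c5.png

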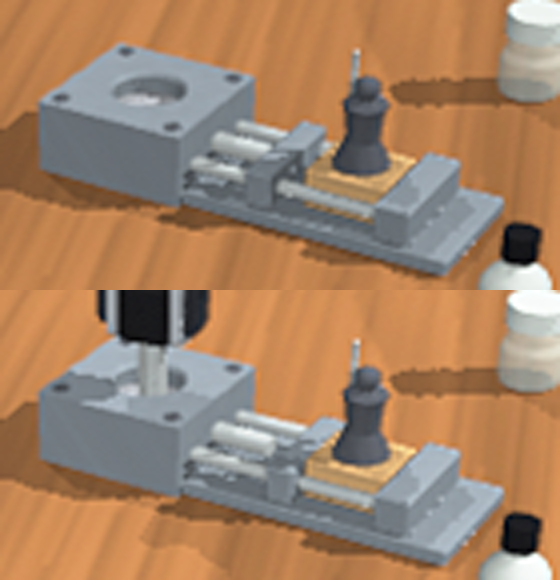

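The lower crop shows the key in the bore and the sliding jaw, which has moved from about (265,180) to (285,480) and is almost on the plinth. So the screw is turning; I'll carry on gently.

Emit:
send_rows:
  plan:
    - {"tx": 0, "ty": 0, "tz": 0, "spin": 0.015, "jaw": 1}
    - {"tx": 0, "ty": 0, "tz": 0, "spin": 0.015, "jaw": 1}

```text
time_s: 22.15
tool_pos: [0.5493, -0.1194, 0.0759]
tcp_rot: [[0.242, 0.97, -0.0], [0.97, -0.242, -0.0], [-0.0, -0.0, -1.0]]
wrist_force: [-2.7, -1.2, 5.9]
width: 0.0233
gripper_force: 51.6
```

```bash
python3 st.py
```

```text
22.15 yaw_y -14.01 z [ 0.54928958 -0.1193854   0.07585543] T [-0.475  0.583  0.236] F [-2.7 -1.2  5.9] j6 -2.5 -0.051
```

Emit:
send_rows:
  plan:
    - {"tx": 0, "ty": 0, "tz": 0, "spin": 0.015, "jaw": 1}

```text
time_s: 22.25
tool_pos: [0.5493, -0.1194, 0.0758]
tcp_rot: [[0.265, 0.964, -0.0], [0.964, -0.265, -0.0], [-0.0, -0.0, -1.0]]
wrist_force: [-3.2, -2.8, 4.9]
width: 0.0236
gripper_force: 51.7
```

```bash
python3 st.py
```

```text
22.25 yaw_y -15.36 z [ 0.54927929 -0.11939138  0.0758418 ] T [-0.474  0.643  0.244] F [-3.2 -2.8  4.9] j6 -1.2 -0.018
```

Torque jumped from 0.12 to 0.24 N m, so the screw is tight. Easing off, letting go and backing away upward.

Emit:
send_rows:
  plan:
    - {"tx": 0, "ty": 0, "tz": 0, "spin": -0.03, "jaw": 1}
    - {"tx": 0, "ty": 0, "tz": 0, "spin": -0.01, "jaw": 1}
    - {"tx": 0, "ty": 0, "tz": 0, "spin": 0, "jaw": 0.2}
    - {"tx": 0, "ty": 0, "tz": 0, "spin": 0, "jaw": 0.2}
    - {"tx": 0, "ty": 0, "tz": 0, "spin": 0, "jaw": 0.2}
    - {"tx": 0, "ty": 0, "tz": 0, "spin": 0, "jaw": 0.2}
    - {"tx": 0, "ty": 0, "tz": 0, "spin": 0, "jaw": 0.2}
    - {"tx": 0, "ty": 0, "tz": -0.1, "spin": 0, "jaw": 0.2}
    - {"tx": 0, "ty": 0, "tz": -0.3, "spin": 0, "jaw": 0.2}
    - {"tx": 0, "ty": 0, "tz": -0.3, "spin": 0, "jaw": 0.2}
    - {"tx": 0, "ty": 0, "tz": -0.3, "spin": 0, "jaw": 0.2}
    - {"tx": 0, "ty": 0, "tz": -0.2, "spin": 0, "jaw": 0.2}
    - {"tx": 0, "ty": 0, "tz": 0, "spin": 0, "jaw": 0.2}
    - {"tx": 0, "ty": 0, "tz": 0, "spin": 0, "jaw": 0.2}

```text
time_s: 23.65
tool_pos: [0.5496, -0.1193, 0.1965]
tcp_rot: [[0.202, 0.979, 0.001], [0.979, -0.202, -0.0], [-0.0, 0.001, -1.0]]
wrist_force: [0.6, 0.3, -1.0]
width: 0.0684
gripper_force: 0.0
```

```bash
python3 - <<'E'
import st
from h import *
t=snap('side');b=t['pixels'];print(proj(t,[.5493,-.1194,.111]))
a=cv2.resize(b[140:280,280:440],(640,560),interpolation=2);cv2.imwrite('pics/c6.png',a[:,:,::-1])
E
```

```text
23.65 yaw_y -11.68 z [ 0.54957189 -0.11927501  0.19647299] T [0.009 0.051 0.035] F [ 0.6  0.3 -1. ] j6 -4.9 0.0
(np.float64(327.8600114392729), np.float64(190.958236946242))
```

View pics/c6.png

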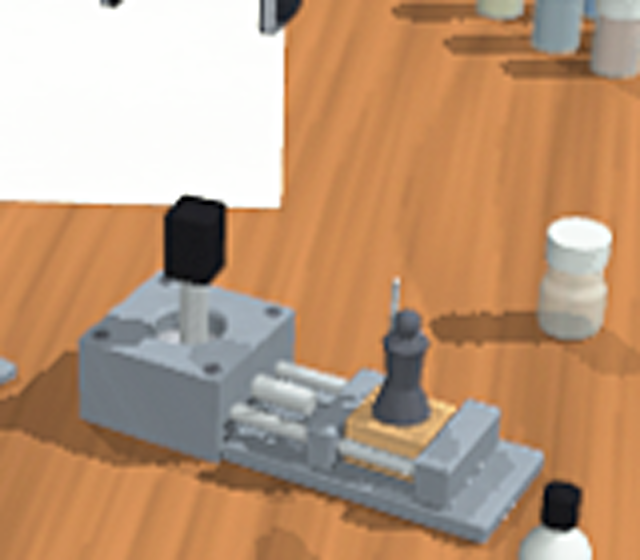

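The crop shows the key released and upright in the bore, handle top at (195,203), within a pixel of where a fully seated key would be. The jaw is against the plinth and the jar and bottle are undisturbed. Handing in.

```bash
python3 -c "
from bench import sign_off
print(sign_off())"
```

```text
the job is handed in; nothing more can be done
None
```

I handed the job in at about 24 s of the 72 s allowed: the key is standing released in the socket, and the screw came up tight after about 230° in three grips, where the torque jumped from about 0.12 to 0.24 N m. The jaw looks closed on the plinth, and the paints and box were left alone; the hand-in gave no verdict.

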